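# Set the fine focus, then capture

## Task

On the microscope's focus unit, turn only the inner (fine) knob until the white line on its top points at the green dot, without shifting the outer (coarse) knob under it. Then press the blue capture button right down and let it go. Leave everything else on the desk as it is.

Things in the scene. Friction and masses are not known exactly. Their poses are not given: they have to be found in the camera images.
- unit: white focus control unit fixed to the desk, 180 x 180 mm, top face 40 mm above the desk; origin at the centre of its underside, z up. On its top stand two concentric upright knobs on the same vertical axis through the origin
- fine_top (a point): centre of the flat top of the fine (inner) knob, 100 mm above the desk: a black ribbed cylinder 45 mm in diameter; its side stands clear from 63 to 100 mm above the desk. x points along the white line on its top, from the centre to the rim; z up. It turns freely either way about its vertical axis (no stop within three quarters of a turn either way), with light friction of about 0.02 N m, and stays where it is left
- coarse_mark (a point): orange line on the upper face of the coarse (outer) knob, 36 mm from the axis, 62 mm above the desk. The coarse knob is a dark ribbed steel disc 88 mm in diameter, from 41 to 62 mm above the desk, directly under the fine knob; it turns independently about the same axis and very lightly (about 0.01 N m), so that a touch shifts it
- green_dot (a point): centre of the top of the green dot: a fixed round marker 18 mm in diameter, 4 mm high, on the unit's top face, 55 to 75 mm from the knobs' axis, on one side of the knobs (the amber dot on the other)
- amber_dot (a point): centre of the top of the amber (orange) dot, of the same size: the mark of another specimen, not wanted now
- capture_top (a point): centre of the top of the blue round capture button, 30 mm in diameter, on the grey camera remote (fixed to the desk, 100 x 75 x 30 mm); z up
- capture (a joint): travel of the capture button: 0 up, 0.006 m fully down, pressed straight down against a spring (about 4 N when fully down); it rises when let go
- oil_bottle: small oil bottle, 32 mm across, 70 mm tall, black cap; loose; origin at the centre of its underside
- mouse: black computer mouse, about 85 x 60 x 34 mm; loose; origin at the centre of its underside
- pen: blue pen with yellow clip, 130 x 9 mm; loose; origin at the centre of its underside
- calculator: black pocket calculator, 140 x 80 x 14 mm; loose; origin at the centre of its underside
- mug: white mug, 80 mm across, 90 mm tall, handle at its +y; loose; origin at the centre of its underside
- slide_box: yellow open box of glass slides, 200 x 100 x 35 mm; loose; origin at the centre of its underside
Not all that is in view belongs to the job. Of the things that look like the part that bears capture_top, take the one that is farthest from the robot's base at the start.

How it is judged:
By the outcome, as a careful person would: the job done as asked, in the order asked, and still so for the second after the job is handed in, with the robot touching nothing.
It also fails if it takes over 43 s, if anything falls off the work surface, if the arm or the gripper's body presses on something with over 40 N, if the wrist force passes 120 N, or if a joint passes its speed limit or range.

## Robot

A 6-joint arm with a two-finger parallel gripper is mounted at the origin on the work surface. World frame = base frame: x ahead of the robot, y to its left, z up, the work surface at z = 0. Lengths are in mm, angles in rad, forces in N, time in s.
With the tool pointing down it reaches from about 325 to 775 mm from the base axis. Payload 9.3 kg.
Tool frame: the origin (TCP) lies at the very end of the fingers, on their centre line; the grasp point (between the pads) lies 19 mm behind it (ctrl.grip_point_offset is the distance from the TCP to the grasp point, in mm); z points along the fingers, y is the line along which they close (so a half turn about z gives the same grasp; the last joint's range is limited). The gripper opens to 85 mm and grips with 20 to 120 N. Pads are 22 mm wide; open, the fingers measure 114 mm over their backs; the gripper's body (76 mm by 85 mm) begins 54 mm behind the grasp point. The pads swing forward as they close: fully open they stand 13 mm farther back than shut.
Start: joints at [-1.28, 0.259, 0.021, 1.334, 0, 1.418], TCP at [236.149, -496.72, 231.279] pointing down, gripper open.
Joint ranges: [-3.04, 3.04], [-0.91, 1.82], [-1.04, 1.36], [-1.92, 1.95], [-1.52, 1.45], [-3.14, 3.14]. Speed limits (rad/s): [2.22, 2.22, 2.79, 3.14, 3.14, 3.14].

## Interface

Orientations are given as [roll, pitch, yaw] about the fixed x, y, z axes, in that order (R = Rz(yaw) Ry(pitch) Rx(roll)).
In Python, from workcell import ctrl, optics gives the robot as it stands. The module is installed in compiled form; this text tells all that it offers.
- The arm moves only by the tool carry_out, never from a script. Its argument "moves" is a list that holds one entry, the list of rows, each a list of 5 numbers: the shift along the world's x, y, z in m, then the turn about the world's z in degrees, then the gripper's target within -1 to 1 (fully open at 1, half-way at 0, shut at -1). In form: [[[x, y, z, turn, jaw], ...]]. A call has 1 to 12 rows; each row is the pose to reach, as a shift and turn from the pose commanded when the call began; what a row does not reach only later rows make up. A row lasts 1/12 s, in which the tool goes at most 41.7 mm and 7.16 degrees, less where a joint would pass 70% of its speed; a pose out of reach is approached as far as the arm can. A call with a gripper value outside its range is refused whole. The fingers move at their own pace and stop on an object; "grip_force" is the grip in N (left out, the last holds). Time passes only in rows, so rows that repeat a pose let the fingers close. It gives the time, the measured TCP pose, the force, the opening and the grip force at its end, in the units of the state.
- ctrl.sense(): the state, without advancing time (a new reading comes with each control period).
- optics.read_camera(name): name is "scene" or "top"; returns a dict with "color" (400x640x3 uint8, red, green, blue), "intrinsics" (3x3 intrinsics, pixels), "k1" (the pictures are not rectified: a ray, as slopes to the right and down, at radius r is drawn at 1 + k1 r^2 times it, then the intrinsics apply), "pose" (4x4, takes a point from camera to world coordinates). Camera axes: x right, y down, z forward; pixel columns grow to the right and rows downward; lengths in mm; the calibration is good to about 2 mm. A picture is of the moment at which its call begins. There is no depth.
- ctrl.hand_in(): hands the job in; it is judged then, once.
The state is a dict: "time_s": time; "joint_positions": joint angles; "qvel": joint speeds; "effort": joint torques, N m; "tcp_pos": TCP position; "tcp_rot": TCP orientation; "ft_force": force on the tool from outside, world axes, zero at the start; "moment": the same for the moment, N m; "finger_gap": finger opening in mm; "finger_force": force on a finger pad.
Only numpy, scipy, OpenCV 4.12 (cv2) and the standard library are available. Lean on these libraries where they do the work, as an engineer would, in place of code of your own. Each camera call takes 0.05 s, during which the arm holds its last target. There are 200 camera calls.

## Working session

There is one attempt and no reset: what is moved stays moved. The work goes in short steps, Python scripts to look and compute and a tool call to move; the robot and the scene stay as the last step left them, time stands still between calls to the robot, and variables do not carry over. Pictures are saved under pics/ and viewed, at most 10 in all, crops included, and the job is handed in when it is done.

Besides the shell and the picture viewer there is one more tool, called as name([rows], argument=value, ...), one row to a line, values as JSON. carry_out: Moves the arm, as the interface text tells. Its arguments: {"type":"object","properties":{"moves":{"type":"array"},"grip_force":{"type":"number"}},"required":["moves"]}

```bash
mkdir -p pics
cat > h.py <<'E'
import numpy as np, cv2
from workcell import ctrl, optics
def shot(n,f):
    d=optics.read_camera(n); cv2.imwrite('pics/'+f,d['color'][:,:,::-1]); np.savez(f'pics/{f}.npz',**d); return d
def world(d,u,v,z):
    K=np.array(d['intrinsics']);T=np.array(d['pose']);p=np.array([(u-K[0,2])/K[0,0],(v-K[1,2])/K[1,1]])
    q=p.copy()
    for _ in range(30): q=p/(1+float(d['k1'])*(q@q))
    r=T[:3,:3]@np.array([*q,1]);o=T[:3,3]
    return o+r*(z-o[2])/r[2]
E
python3 - <<'E'
from h import *
for n in('scene','top'):
    d=shot(n,n+'1.png');print(n,d['intrinsics'],d['k1'],np.round(d['pose'],3))
print(ctrl.sense())
E
```

```text
scene [[424.98619447   0.         323.41000001]
 [  0.         424.98619447 207.9625008 ]
 [  0.           0.           1.        ]] 0.026901656390966863 [[-1.470000e-01  6.250000e-01 -7.670000e-01  1.456314e+03]
 [ 9.890000e-01  1.060000e-01 -1.030000e-01  1.276300e+02]
 [ 1.700000e-02 -7.740000e-01 -6.340000e-01  8.552320e+02]
 [ 0.000000e+00  0.000000e+00  0.000000e+00  1.000000e+00]]
top [[479.66395125   0.         317.45892493]
 [  0.         479.66395125 201.69531107]
 [  0.           0.           1.        ]] -0.001309482987556486 [[ 1.300000e-02 -9.980000e-01  6.500000e-02  4.477390e+02]
 [-1.000000e+00 -1.300000e-02 -2.000000e-03  8.250000e+00]
 [ 3.000000e-03 -6.400000e-02 -9.980000e-01  1.580565e+03]
 [ 0.000000e+00  0.000000e+00  0.000000e+00  1.000000e+00]]
{'time_s': 0.1, 'joint_positions': array([-1.27960229e+00,  2.59165922e-01,  2.08446198e-02,  1.33370272e+00,
        2.38096920e-05,  1.41819411e+00]), 'qvel': array([-0.001415  , -0.00118396,  0.00195583, -0.00105561, -0.00057972,
       -0.00197011]), 'effort': array([ 3.60983860e-03, -5.56693840e+01,  3.45070267e+01,  1.15690127e-02,
       -2.33544351e-04, -5.44662657e-05]), 'tcp_pos': array([ 236.08394399, -496.48240021,  230.71305012]), 'tcp_rot': array([-3.14038284e+00, -2.10155839e-04,  4.43796103e-01]), 'ft_force': array([ 0.073479  , -0.12430786,  0.70516444]), 'moment': array([ 0.03413863,  0.03997608, -0.00093971]), 'finger_force': 0.0, 'finger_gap': 85.11553056414547}
```

View pics/top1.png

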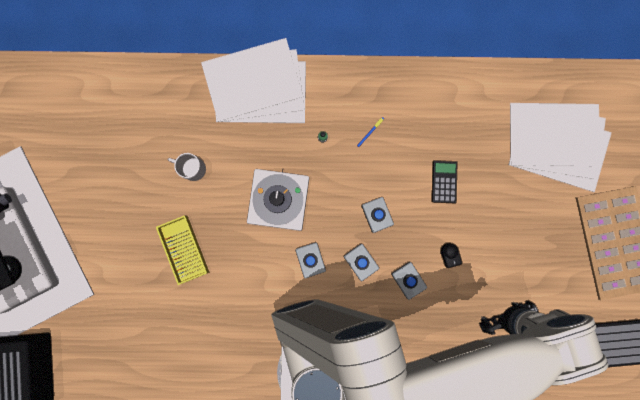

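View pics/scene1.png

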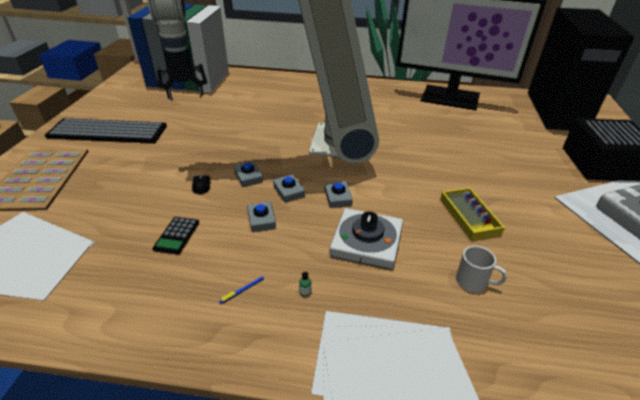

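The top view shows the unit at about (278,199), green dot (297,189), amber (261,189), and four remotes. The one at (378,214) looks farthest. I'll enlarge the unit and compute positions.

Run:
```python
from h import *
t=dict(np.load('pics/top1.png.npz'));s=dict(np.load('pics/scene1.png.npz'))
a=cv2.resize(t['color'][164:234,243:313],(560,560),interpolation=cv2.INTER_CUBIC)
cv2.imwrite('pics/c1.png',a[:,:,::-1])
def cen(d,box,m,z):
    x0,y0,x1,y1=box;c=d['color'][y0:y1,x0:x1].astype(int)
    w=m(c[...,0],c[...,1],c[...,2]);v,u=np.nonzero(w);u=u.mean()+x0;v=v.mean()+y0
    print(len(np.nonzero(w)[0]),round(u,1),round(v,1),world(d,u,v,z).round(1))
blue=lambda r,g,b:(b>r+60)&(b>90)
for b in[(362,198,396,234),(296,242,326,278),(344,244,380,282),(390,262,428,300)]:cen(t,b,blue,38)
for b in[(245,200,278,232),(322,180,354,208)]:cen(s,b,blue,38)
gr=lambda r,g,b:(g>r+40)&(g>b+30)
am=lambda r,g,b:(r>g+50)&(g>b+20)
cen(t,(288,178,306,198),gr,44);cen(s,(335,215,360,245),gr,44)
cen(t,(252,180,270,198),am,44);cen(s,(382,232,395,248),am,44)
```

```text
71 378.6 214.1 [ 510.  -192.5   38. ]
71 310.1 260.2 [359.6  25.9  38. ]
74 362.0 262.5 [ 354.5 -140.2   38. ]
64 410.8 281.0 [ 297.5 -296.2   38. ]
59 260.1 207.1 [ 495.  -195.5   38. ]
49 338.1 185.2 [343.8  24.1  38. ]
21 297.0 190.0 [583.9  70.9  44. ]
21 344.4 235.4 [584.5  70.8  44. ]
16 259.7 190.2 [581.8 190.8  44. ]
23 387.4 239.9 [582.8 190.5  44. ]
```

View pics/c1.png

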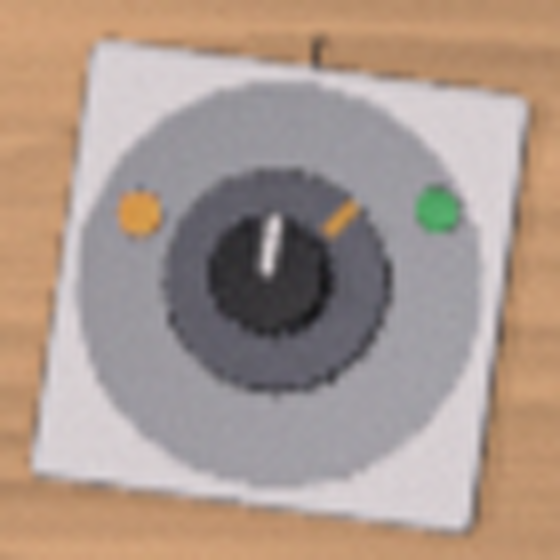

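Run:
```python
from h import *
t=dict(np.load('pics/top1.png.npz'));s=dict(np.load('pics/scene1.png.npz'))
p=lambda u,v,z:world(t,243+(u+.5)/8-.5,164+(v+.5)/8-.5,z)
for q in[(282,286,40),(278,281,62),(270,273,100),(342,217,62)]:print(p(*q).round(1))
a,b=p(268,271,100),p(276,216,100);d=b-a;print('line',np.degrees(np.arctan2(d[1],d[0])))
c=(p(282,286,40)+p(278,281,62)+p(270,273,100))/3;g=np.array([584,70.9,44])-c
print(c,'green',np.degrees(np.arctan2(g[1],g[0])),np.hypot(*g[:2]))
# triangulate button
o1,o2=t['pose'][:3,3],s['pose'][:3,3]
r1=world(t,378.6,214.1,0)-o1;r2=world(s,260.1,206.5,0)-o2
k=np.linalg.lstsq(np.c_[r1,-r2],o2-o1,rcond=None)[0];print(o1+k[0]*r1,o2+k[1]*r2)
```

```text
[553.4 132.4  40. ]
[553.8 132.2  62. ]
[554.2 132.3 100. ]
[579.6 107.3  62. ]
line -7.22178213434494
[553.82508784 132.2864756   67.33333333] green -63.82328267832941 68.4019349922105
[ 509.37166587 -190.73793989   52.34666177] [ 509.34943131 -190.63605345   52.33249855]
```

carry_out([
  [[0.318,0.629,0,90,1],[0.318,0.629,0,90,1],[0.318,0.629,0,90,1],[0.318,0.629,0,90,1],[0.318,0.629,0,90,1],[0.318,0.629,0,90,1],[0.318,0.629,0,90,1],[0.318,0.629,0,90,1],[0.318,0.629,0,90,1],[0.318,0.629,0,90,1],[0.318,0.629,0,90,1],[0.318,0.629,0,90,1]],
], grip_force=20)

```text
time_s: 1.1
tcp_pos: [462.1, -48.4, 231.3]
tcp_rot: [-3.142, 0.0, 1.95]
ft_force: [0.8, -1.7, -0.0]
finger_gap: 85.6
finger_force: 0.0
```

carry_out([
  [[0.092,0.181,0,0,1],[0.092,0.181,0,0,1],[0.092,0.181,0,0,1],[0.092,0.181,0,0,1],[0.092,0.181,0,0,1],[0.092,0.181,0,0,1],[0.092,0.181,0,0,1],[0.092,0.181,0,0,1]],
])

```text
time_s: 1.77
tcp_pos: [553.4, 130.4, 230.7]
tcp_rot: [-3.14, -0.0, 1.945]
ft_force: [-0.5, -0.6, 0.8]
finger_gap: 85.5
finger_force: 0.0
```

Run:
```python
from h import *
s=ctrl.sense();print(s['tcp_pos'],s['tcp_rot'],s['joint_positions'])
d=shot('scene','s2.png');a=cv2.resize(d['color'][120:280,280:480],(800,640),interpolation=cv2.INTER_CUBIC)[:600]
cv2.imwrite('pics/c2.png',a[:,:,::-1])
```

```text
[553.35548201 130.43791643 230.73832552] [-3.14026594e+00 -9.28404039e-05  1.94450506e+00] [ 8.40644329e-02  2.91518909e-01  6.62973751e-02  1.34687276e+00
 -2.89952564e-04  1.28115215e+00]
```

View pics/c2.png

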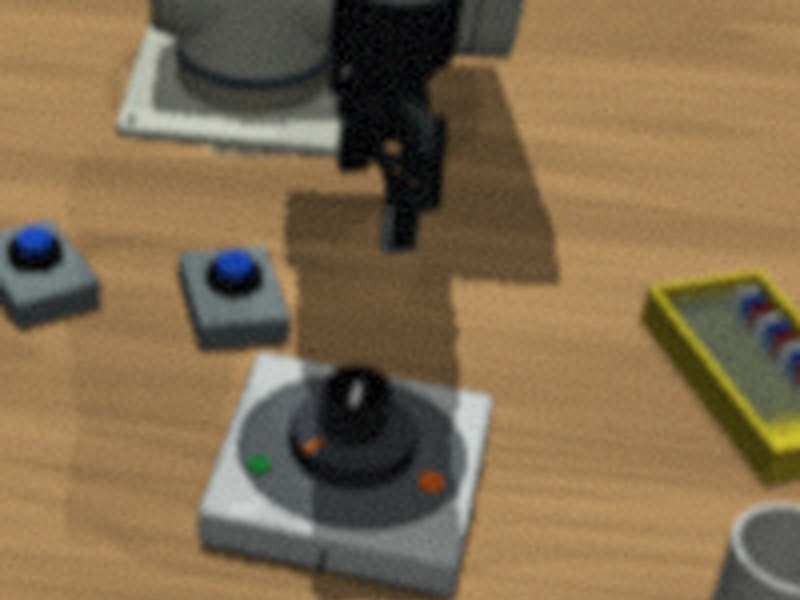

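The gripper is above the knob, closing roughly along x. I'll descend and grip.

carry_out([
  [[0.0005,0.0015,-0.08,0,1],[0.0005,0.0015,-0.08,0,1],[0.0005,0.0015,-0.12,0,1],[0.0005,0.0015,-0.14,0,1],[0.0005,0.0015,-0.15,0,1],[0.0005,0.0015,-0.158,0,1],[0.0005,0.0015,-0.158,0,1],[0.0005,0.0015,-0.158,0,1]],
])

```text
time_s: 2.48
tcp_pos: [554.9, 131.6, 74.5]
tcp_rot: [3.14, 0.0, 1.943]
ft_force: [0.0, -0.0, 0.5]
finger_gap: 85.5
finger_force: 0.0
```

Run:
```python
from h import *
s=ctrl.sense();print(s['tcp_pos'],s['tcp_rot'])
d=shot('scene','s3.png');e=shot('top','t3.png')
a=cv2.resize(d['color'][185:275,320:410],(540,540),interpolation=cv2.INTER_CUBIC)
b=cv2.resize(e['color'][174:219,243:313],(560,360)[::-1] if 0 else (260*2//2,167),interpolation=cv2.INTER_CUBIC)
a=np.hstack([a,cv2.copyMakeBorder(b,0,540-167,0,0,cv2.BORDER_CONSTANT)])
cv2.imwrite('pics/c3.png',a[:,:,::-1])
```

```text
[554.92615969 131.5524428   74.52904381] [3.13998214e+00 4.92823183e-04 1.94300131e+00]
```

View pics/c3.png

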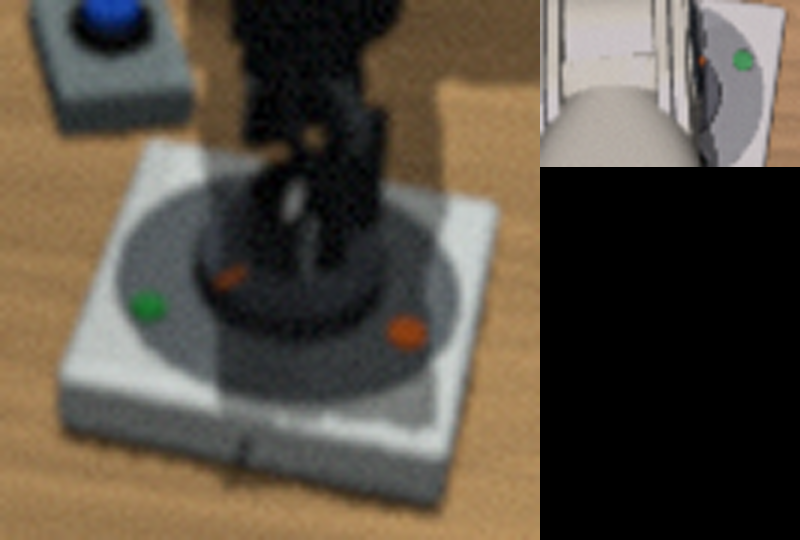

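The fingers straddle the knob clear of the coarse disc, so I'll close.

carry_out([
  [[0,0,0,0,-0.4],[0,0,0,0,-0.4],[0,0,0,0,-0.4],[0,0,0,0,-0.4],[0,0,0,0,-0.4],[0,0,0,0,-0.4],[0,0,0,0,-0.4],[0,0,0,0,-0.4]],
], grip_force=20)

```text
time_s: 3.25
tcp_pos: [555.6, 132.4, 74.2]
tcp_rot: [3.138, 0.0, 1.944]
ft_force: [4.7, 3.0, 4.8]
finger_gap: 44.3
finger_force: 21.6
```

carry_out([
  [[0,0,0,-5,-0.4],[0,0,0,-10,-0.4],[0,0,0,-15,-0.4],[0,0,0,-20,-0.4],[0,0,0,-25,-0.4],[0,0,0,-30,-0.4],[0,0,0,-35,-0.4],[0,0,0,-40,-0.4],[0,0,0,-45,-0.4],[0,0,0,-50,-0.4],[0,0,0,-54,-0.4],[0,0,0,-56.5,-0.4]],
])

```text
time_s: 4.25
tcp_pos: [554.6, 132.5, 74.2]
tcp_rot: [3.141, -0.002, 0.954]
ft_force: [0.4, 3.2, 8.7]
finger_gap: 44.3
finger_force: 21.9
```

carry_out([
  [[0,0,0,0,-0.4],[0,0,0,0,-0.4],[0,0,0,0,1],[0,0,0,0,1],[0,0,0,0,1],[0,0,0,0,1],[0,0,0,0,1],[0,0,0,0,1],[0,0,0.03,0,1],[0,0,0.07,0,1],[0,0,0.11,0,1],[0,0,0.15,0,1]],
])

```text
time_s: 5.25
tcp_pos: [553.7, 131.9, 224.9]
tcp_rot: [-3.141, 0.001, 0.958]
ft_force: [2.5, 1.4, 0.4]
finger_gap: 85.2
finger_force: 0.0
```

carry_out([
  [[-0.044,-0.323,0,0,1],[-0.044,-0.323,0,0,1],[-0.044,-0.323,0,0,1],[-0.044,-0.323,0,0,1],[-0.044,-0.323,0,0,1],[-0.044,-0.323,0,0,1],[-0.044,-0.323,0,0,1],[-0.044,-0.323,0,0,1],[-0.044,-0.323,0,0,1],[-0.044,-0.323,0,0,1],[-0.044,-0.323,0,0,1]],
])

```text
time_s: 6.17
tcp_pos: [510.1, -190.9, 223.1]
tcp_rot: [-3.141, -0.0, 0.957]
ft_force: [0.8, 0.3, 0.2]
finger_gap: 85.5
finger_force: 0.0
```

Run:
```python
from h import *
s=ctrl.sense();print(s['tcp_pos'])
f=[shot('top',f't4_{i}.png') for i in range(8)]
m=np.mean([d['color'].astype(float) for d in f],0).astype(np.uint8)
g=[shot('scene',f's4_{i}.png') for i in range(8)]
n=np.mean([d['color'].astype(float) for d in g],0).astype(np.uint8)
np.savez('pics/mean4.npz',top=m,scene=n)
a=cv2.resize(m[179:214,258:308],(800,560),interpolation=cv2.INTER_CUBIC)
cv2.imwrite('pics/c4.png',a[:,:,::-1])
b=cv2.resize(n[200:260,325:405],(800,600),interpolation=cv2.INTER_CUBIC)
cv2.imwrite('pics/c5.png',b[:,:,::-1])
```

```text
[ 510.05142603 -190.94298853  223.1070945 ]
```

View pics/c4.png

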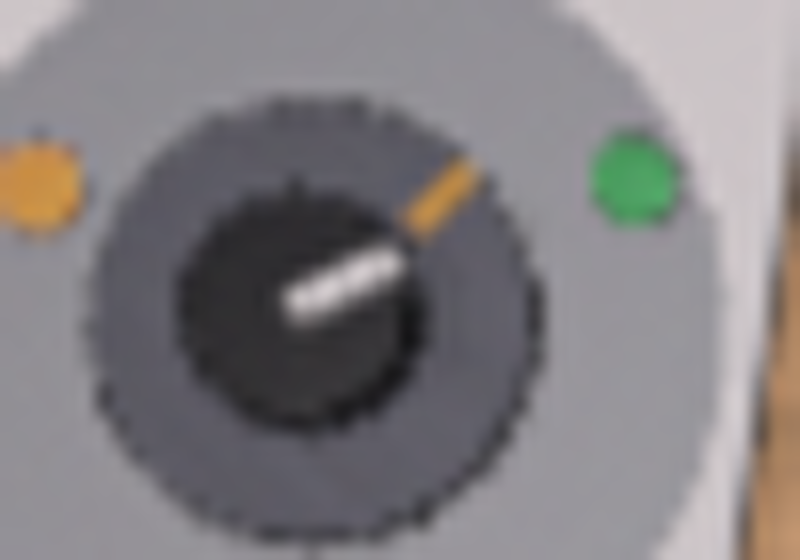

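View pics/c5.png

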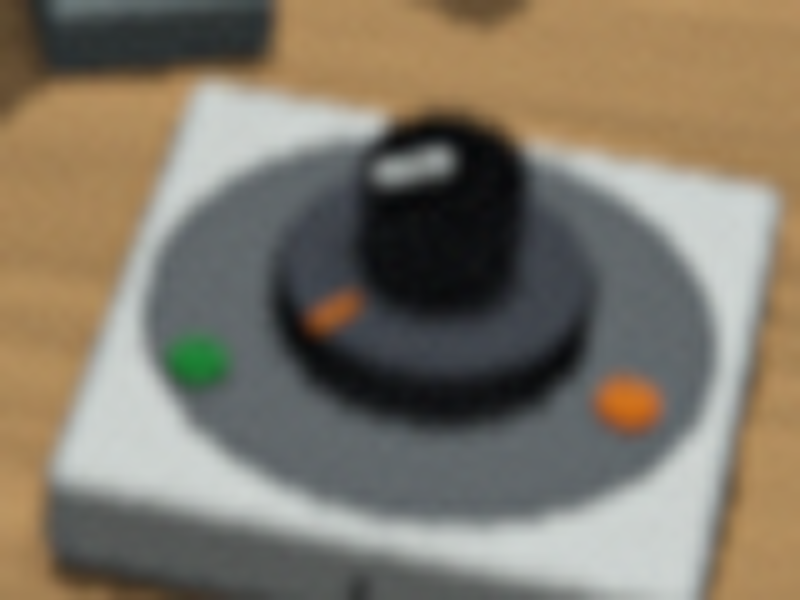

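The line now points toward the green dot and the orange mark looks unmoved. I'll measure both precisely.

Run:
```python
from h import *
M=np.load('pics/mean4.npz')
def pts(d,im,box,f,z,thr):
    x0,y0,x1,y1=box;S=12
    c=cv2.resize(im[y0:y1,x0:x1],None,fx=S,fy=S,interpolation=cv2.INTER_CUBIC).astype(int)
    v,u=np.nonzero(f(c[...,0],c[...,1],c[...,2])>thr)
    return np.array([world(d,x0+(a+.5)/S-.5,y0+(b+.5)/S-.5,z)[:2] for a,b in zip(u[::3],v[::3])])
def pca(p):
    m=p.mean(0);w=np.linalg.eigh(np.cov((p-m).T))[1][:,1];w=w if w[0]>0 else -w
    return m.round(1),np.degrees(np.arctan2(w[1],w[0])).round(1)
deg=lambda v:np.degrees(np.arctan2(v[1],v[0])).round(1)
C=np.array([553.9,132.3])
for n,f0,bw,bo,bg,ba in[('top','t4_0',(273,191,285,202),(282,187,290,195),(293,185,303,195),(254,184,265,196)),('scene','s4_0',(359,211,373,221),(353,227,363,236),(339,231,351,241),(382,235,394,246))]:
    d=dict(np.load(f'pics/{f0}.png.npz'));im=M[n];d1=dict(np.load(f'pics/{n}1.png.npz'))
    mn=lambda r,g,b:np.minimum(np.minimum(r,g),b); og=lambda r,g,b:r-b; gg=lambda r,g,b:g-np.maximum(r,b)
    w=pts(d,im,bw,mn,100,120);o=pts(d,im,bo,og,62,45);g=pts(d,im,bg,gg,44,30);a=pts(d,im,ba,og,44,70)
    o1=pts(d1,d1['color'],bo,og,62,45)
    g0=g.mean(0)
    print(n,'white',pca(w),'bearing of its mid',deg(w.mean(0)-C),'green',g0.round(1),deg(g0-C),'amber',a.mean(0).round(1),'orange now',pca(o)[0],deg(o.mean(0)-C),'before',pca(o1)[0],deg(o1.mean(0)-C))
```

```text
top white (array([559.1, 124.1]), np.float64(-64.4)) bearing of its mid -57.7 green [584.3  70.6] -63.7 amber [581.8 190.1] orange now [579.  107.9] -44.2 before [579.  107.9] -44.1
scene white (array([548.9, 115.1]), np.float64(47.2)) bearing of its mid -106.4 green [585.   70.7] -63.2 amber [582.7 190.2] orange now [579.3 106.8] -45.1 before [579.2 106.9] -45.1
```

Run:
```python
from h import *
M=np.load('pics/mean4.npz')
for n,b,k in[('scene',(361,213,372,220),[1]),('top',(275,192,284,201),[0])]:
  d=dict(np.load(f'pics/{n[0]}4_0.png.npz'));S=12;x0,y0,x1,y1=b
  c=cv2.resize(M[n][y0:y1,x0:x1],None,fx=S,fy=S,interpolation=cv2.INTER_CUBIC).min(2)
  for thr in(90,110,130,150):
    q,l,st,_=cv2.connectedComponentsWithStats((c>thr).astype(np.uint8))
    j=l[c.shape[0]//2-3:c.shape[0]//2+3,c.shape[1]//2].max()
    j=1+np.argmax(st[1:,4]) 
    v,u=np.nonzero(l==j)
    p=np.array([world(d,x0+(a+.5)/S-.5,y0+(e+.5)/S-.5,100)[:2] for a,e in zip(u,v)])
    m=p.mean(0);w=np.linalg.eigh(np.cov((p-m).T))[1][:,1];w*=np.sign(w[0]);t=(p-m)@w
    print(n,thr,len(p),m.round(1),np.degrees(np.arctan2(w[1],w[0])).round(1),(m+w*t.min()).round(1),(m+w*t.max()).round(1))
```

```text
scene 90 2756 [557.8 124.4] -58.2 [551.5 134.4] [564.  114.3]
scene 110 1891 [557.8 124.4] -59.7 [552.4 133.6] [563.  115.4]
scene 130 896 [557.7 124.4] -61.3 [553.1 132.7] [561.9 116.7]
scene 150 138 [545.8 110.5] -47.2 [544.1 112.4] [547.6 108.7]
top 90 3125 [559. 124.] -63.6 [553.4 135.2] [564.7 112.5]
top 110 2503 [559.1 124. ] -64.1 [553.9 134.7] [564.4 113.1]
top 130 1975 [559.1 124.1] -64.5 [554.3 134.2] [564.1 113.7]
top 150 1507 [559.2 124.1] -64.6 [554.6 133.7] [563.8 114.2]
```

Knob bearing is about -64° and the green dot about -63.5°, so it's aligned; the coarse knob hasn't moved. Next I'll press the button with the gripper shut.

carry_out([
  [[-0.0005,0,-0.04,0,-1],[-0.0005,0,-0.08,0,-1],[-0.0005,0,-0.12,0,-1],[-0.0005,0,-0.14,0,-1],[-0.0005,0,-0.155,0,-1],[-0.0005,0,-0.155,0,-1],[-0.0005,0,-0.155,0,-1],[-0.0005,0,-0.155,0,-1],[-0.0005,0,-0.155,0,-1],[-0.0005,0,-0.155,0,-1]],
])

```text
time_s: 7.8
tcp_pos: [510.4, -191.4, 69.5]
tcp_rot: [3.139, -0.0, 0.958]
ft_force: [-0.8, -0.3, 0.9]
finger_gap: -0.0
finger_force: 0.0
```

carry_out([
  [[0,0,-0.003,0,-1],[0,0,-0.006,0,-1],[0,0,-0.009,0,-1],[0,0,-0.012,0,-1],[0,0,-0.015,0,-1],[0,0,-0.015,0,-1]],
])

```text
time_s: 8.3
tcp_pos: [509.4, -190.8, 52.5]
tcp_rot: [-3.14, 0.0, 0.958]
ft_force: [-1.2, 0.4, -0.6]
finger_gap: 0.0
finger_force: 0.0
```

carry_out([
  [[0,0,-0.001,0,-1],[0,0,-0.002,0,-1],[0,0,-0.003,0,-1],[0,0,-0.004,0,-1],[0,0,-0.004,0,-1]],
])

```text
time_s: 8.72
tcp_pos: [509.7, -191.0, 49.3]
tcp_rot: [3.142, -0.0, 0.958]
ft_force: [-0.9, -0.3, 2.3]
finger_gap: 0.0
finger_force: 1.2
```

carry_out([
  [[0,0,-0.001,0,-1],[0,0,-0.002,0,-1],[0,0,-0.003,0,-1],[0,0,-0.003,0,-1]],
])

```text
time_s: 9.05
tcp_pos: [509.8, -191.0, 46.2]
tcp_rot: [3.141, -0.0, 0.958]
ft_force: [-1.0, 1.1, 4.5]
finger_gap: 0.0
finger_force: 1.9
```

carry_out([
  [[0,0,-0.001,0,-1],[0,0,-0.0015,0,-1],[0,0,-0.0015,0,-1]],
])

```text
time_s: 9.3
tcp_pos: [509.8, -191.0, 45.9]
tcp_rot: [3.141, -0.0, 0.958]
ft_force: [-4.8, 2.6, 14.3]
finger_gap: 0.1
finger_force: 7.3
```

The force jumped to 14 N and the travel stopped, so the button is fully down. I'll release it.

carry_out([
  [[0,0,-0.0005,0,-1],[0,0,0,0,-1],[0,0,0.005,0,-1],[0,0,0.015,0,-1],[0,0,0.05,0,-1],[0,0,0.09,0,-1],[0,0,0.13,0,-1],[0,0,0.15,0,-1],[0,0,0.15,0,-1],[0,0,0.15,0,-1]],
])

```text
time_s: 10.13
tcp_pos: [510.3, -191.3, 196.3]
tcp_rot: [3.139, -0.0, 0.958]
ft_force: [-1.0, 0.5, -0.9]
finger_gap: 0.1
finger_force: 0.0
```

Run:
```python
from h import *
a=shot('top','t6.png')['color'];b=np.load('pics/t4_0.png.npz')['color']
print(np.abs(a[170:232,245:312].astype(int)-b[170:232,245:312]).max(2).mean(), ctrl.sense()['ft_force'])
ctrl.hand_in()
```

```text
2.271545498314877 [-0.81221091  0.05557411 -0.40319439]
the job is handed in; nothing more can be done
```

I turned the fine knob about 57° so its white line points at the green dot (within about 1° by the top camera), with no measurable shift of the coarse knob. I then pressed the farthest remote's capture button until it bottomed out, let it go, and handed the job in at about 10 s.

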